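# Leak-test a sealed sample tin

### The job

Leak-test the sealed sample tin: first turn the dial on the white console until its white pointer is at the green mark, then take the black-handled test coupler out of its dock, press it squarely onto the tilted brass nipple on the tin until it snaps on, and push on until the orange spring collar is at least two thirds of the way down. Finish while holding it pressed down like that: do not let go or ease off at the end, leave the dial on the mark, and leave the other things standing where they are.

Things in the scene. Friction and masses are not known exactly. Their poses are not given: they have to be found in the camera images.
- dial (a joint): angle of the console's dial, rad, 0 to 3.3; friction 0.04 N m, stays where left. At 0 the white pointer points along the console's -x; the angle grows clockwise seen from above: pointer direction in the console frame is (-cos a, sin a). The green mark is at 1.8; thin black ticks stand every 0.3 rad. Starts between 0.4 and 1.2.
- dial_grip (a point): on the dial's vertical axis, 82 mm above the table, at the height to grip it. Black dial: a disc 44 mm across, 8 mm thick, with an upright bar 42 mm long, 14 mm wide, its top 7 mm above this point and the disc's top 23 mm below it. A white pointer stripe lies on half of the bar's top and runs down that end. The point turns with the dial: x along the bar, the pointer end at -x.
- console: white box, 120 x 120 x 45 mm, fixed, origin at the centre of its underside, z up. The dial is in the middle of its top, on an aluminium disc of radius 34 mm, 6 mm thick; the green mark is a short radial bar on the top, 35 to 54 mm from the dial's axis.
- dock: white plate 100 x 100 x 12 mm, fixed, with a round grey cup in the middle (inner radius 22.5 mm, outer 29 mm, rim 34 mm above the table). Origin at the centre of its underside. The coupler stands loosely upright in the cup on the plate's top.
- coupler: the loose handheld test coupler, 108 mm tall, about 0.32 kg. Origin at the centre of its open mouth (bottom), z along its axis towards the handle. Steel skirt of radius 20 mm to z = 42 mm, then a blue flange of radius 24 mm to 54 mm, then the handle. Bore 42 mm deep, radius 13.5 mm, but 10 mm at a lip 6 to 9 mm inside the mouth. It fits the nipple at any angle about its axis.
- nipple (a point): foot of the brass nipple, in the face of a round blue boss (radius 23 mm) on the tin's lid, about 112 mm above the table. z is the nipple's axis, out of the tin, 30 degrees from vertical, leaning towards the tin's -x side, which looks roughly at the robot; y is horizontal. Stem radius 7.5 mm up to 38 mm out, then a taper to the tip.
- collar (a joint): how far the orange sprung collar round the nipple (outer radius 19 mm) is pushed in along the nipple's axis, m: 0 free, 0.012 stop. Its face, pushed by the coupler's mouth, is 20 mm minus this from the nipple's foot. Spring: 3 N at first, 900 N/m more, so about 14 N at the stop. A snapped coupler that is let go springs back to about 0.003.
- jar: bystander: small steel jar, radius 27 mm, 62 mm high, loose, origin under its centre
- cup: bystander: open steel cup, radius 33 mm, 45 mm high, loose, origin under its centre
- spray: bystander: white bottle with blue cap, radius 33 mm, 170 mm high, loose, origin under its centre
- handle (a point): middle of the coupler's black square handle (28 x 28 mm, sides along the coupler's x and y, from 54 to 102 mm above its mouth), 78 mm above the mouth on the axis; axes as the coupler's. On top of the handle is a yellow cap, radius 12 mm, 6 mm high.
- nipple_tip (a point): tip of the nipple, 46 mm out along its axis (radius 3.5 mm); axes as nipple. Two sprung steel jaws bulge from the stem to radius 12 mm on its +y and -y sides, centred 32 mm out: the coupler's lip pushes them in (about 8 N) and they snap out behind it when the coupler's mouth is about 18 mm from the foot.
- tin: the sealed sample tin: round, steel, 176 mm across, 81 mm high, fixed; grey block and blue boss with the nipple on its lid. Origin at the centre of its underside, z up.

How it is judged (in metres and radians):
On the way, in this order (a step that is already met when the one before it is completed fails the run):
1. the dial is at the green mark (value of joint dial between 1.68 and 1.92 rad), for 0.3 s.
2. the coupler is lifted out of its dock (height (world z) of coupler above 0.06 m and contact force between the fingers and coupler above 1 N), for 0.1 s.
3. the coupler is snapped squarely on the nipple (z of coupler in the frame of nipple between 0.004 and 0.0185 m and x of coupler in the frame of nipple between -0.005 and 0.005 m and y of coupler in the frame of nipple between -0.005 and 0.005 m and angle between the z axis of coupler and the z axis of nipple, either way round below 0.14 rad), for 0.1 s.
At the end, for the whole second after the job is handed in: The fingers hold the coupler, still, snapped on the nipple (axis within 8 degrees of the nipple's, mouth within 5 mm of its axis), pressing the collar in by more than 7.5 mm of its 12 mm, and the dial is within 0.12 rad of the green mark (1.8) (all of step 1 and value of joint collar above 0.0075 m and z of coupler in the frame of nipple below 0.0145 m and x of coupler in the frame of nipple between -0.005 and 0.005 m and y of coupler in the frame of nipple between -0.005 and 0.005 m and angle between the z axis of coupler and the z axis of nipple, either way round below 0.14 rad and contact force between the fingers and coupler above 2 N and linear speed of coupler below 0.02 m/s); the arm keeps its last pose, push and grip.
It fails at once if a bystander was knocked over or moved by more than 30 mm (distance of any of jar, cup, spray from where it was at the start of the episode above 0.03 m or angle between any of spray, jar, cup's own z axis and vertical above 0.5 rad).
It also fails if it takes over 51 s, if anything falls off the work surface, if the arm or the gripper's body presses on something with over 40 N, if the wrist force passes 120 N, or if a joint passes its speed limit or range.

### The arm

A 7-joint arm with a two-finger parallel gripper is mounted at the origin on the work surface. World frame = base frame: x ahead of the robot, y to its left, z up, the work surface at z = 0. Lengths are in mm, angles in rad, forces in N, time in s.
With the tool pointing down it reaches from about 400 to 925 mm from the base axis. Payload 5.6 kg.
Tool frame: the origin (TCP) lies at the very end of the fingers, on their centre line; the grasp point (between the pads) lies 19 mm behind it; z points along the fingers, y is the line along which they close (so a half turn about z gives the same grasp; the last joint's range is limited). The gripper opens to 85 mm and grips with 20 to 120 N. Pads are 22 mm wide; open, the fingers measure 114 mm over their backs; the gripper's body (76 mm by 85 mm) begins 54 mm behind the grasp point. The pads swing forward as they close: fully open they stand 13 mm farther back than shut.
Start: joints at [1.161, 0.468, -0.012, 1.603, 0.006, 1.071, -0.056], TCP at [233.07, -606.784, 231.29] pointing down, gripper open.
Joint ranges: [-2.53, 2.53], [-0.31, 2.02], [-1.57, 1.55], [0.28, 2.44], [-1.29, 4.43], [0.15, 1.84], [-2.92, 2.92]. Speed limits (rad/s): [2.57, 2.57, 3.14, 3.14, 3.14, 3.14, 3.14].

### API

Orientations are given as a unit quaternion [w, x, y, z].
In Python, from plant import bot gives the robot as it stands.
- The arm moves only by the tool apply_moves, never from a script. Its argument "steps" is a list of rows, each a list of 3 entries, a list of its own where there are three numbers: the opening, from -1 (shut) to 1 (fully open), then the shift along the tool's x, y, z in m, then the turn about the tool's z in degrees. A call has 1 to 10 rows; each row shifts and turns the commanded pose from where the row before left it, along the tool's axes as they then stand; what a row does not reach is not made up. A row lasts 1/12 s, in which the tool goes at most 41.7 mm and 7.16 degrees, less where a joint would pass 70% of its speed; a pose out of reach is approached as far as the arm can. A call with a gripper value outside its range is refused whole. The fingers move at their own pace and stop on an object; "force" is the grip in N (left out, the last holds). Time passes only in rows, so rows that do not move let the fingers close. It gives the time, the measured TCP pose, the force, the opening and the grip force at its end, in the units of the state.
- bot.observe(): the state, without advancing time (a new reading comes with each control period).
- bot.camera(name): name is "scene" or "top"; returns the picture (480x640x3 uint8, red, green, blue); there is no depth.
- bot.camera_model(name): a dict with "fov_y" (degrees; the focal length in pixels is half the picture's height over the tangent of half this angle, whatever the lens; pixels are square), "cx", "cy" (the principal point, pixels), "k1" (the pictures are not rectified: a ray, as slopes to the right and down, at radius r is drawn at 1 + k1 r^2 times it, then the intrinsics apply), "cam_to_world" (4x4, takes a point from camera to world coordinates). Camera axes: x right, y down, z forward; pixel columns grow to the right and rows downward; lengths in mm; the calibration is good to about 2 mm. A picture is of the moment at which its call begins. camera_model takes no time and is no camera call.
- bot.finish_job(): hands the job in; it is judged then, once.
Trained networks look in the newest picture that a camera, given by its name, has taken for a name from the list of things; names that differ only in an ending like _2 or _b are one class to them, and where a whole thing is asked for, a point or a joint stands for the part that bears it (a point fixed in the world has none). Each returns a list of dicts, best first, with "conf" (0 to 1); they miss things now and then, are a little off and sometimes report something else, mostly with a low value. They report only what shows in the picture. A call takes as long as a camera call.
- bot.search_frame(camera, query): "xyz" ([x, y, z] in mm, in world coordinates, good to about 4 mm: the middle of the surface that is visible of it).
- bot.outline_of(camera, query): "region" (480x640 bool, what is visible of it).
The state is a dict: "time": time; "joint_pos": joint angles; "dq": joint speeds; "joint_efforts": joint torques, N m; "tool_pos": TCP position; "eef_rot": TCP orientation; "ft_force": force on the tool from outside, world axes, zero at the start; "moment": the same for the moment, N m; "gripper_width": finger opening in mm; "finger_force": force on a finger pad.
Only numpy, scipy, OpenCV 4.12 (cv2) and the standard library are available. Lean on these libraries where they do the work, as an engineer would, in place of code of your own. Each camera call takes 0.05 s, during which the arm holds its last target. There are 200 camera calls.

## Working session

There is one attempt and no reset: what is moved stays moved. The work goes in short steps, Python scripts to look and compute and a tool call to move; the robot and the scene stay as the last step left them, time stands still between calls to the robot, and variables do not carry over. Pictures are saved under pics/ and viewed, at most 10 in all, crops included, and the job is handed in when it is done.

Besides the shell and the picture viewer there is one more tool, called after "Call:" by a JSON object that holds its "method" and its "body". apply_moves: Moves the arm, as the interface text tells. Its arguments: {"type":"object","properties":{"steps":{"type":"array"},"force":{"type":"number"}},"required":["steps"]}

```bash
mkdir -p pics; ls
cat > h.py <<'E'
import numpy as np, cv2
from plant import bot
def K(name):
    m=bot.camera_model(name); f=240/np.tan(np.radians(m["fov_y"]/2)); return m,f,np.array(m["cam_to_world"],float)
def ray(name,u,v):
    m,f,T=K(name); d=np.array([(u-m["cx"])/f,(v-m["cy"])/f]); r=d.copy()
    for _ in range(20): r=d/(1+m["k1"]*(r@r))
    w=T[:3,:3]@np.array([r[0],r[1],1.]); return T[:3,3],w/np.linalg.norm(w)
def atz(name,u,v,z):
    o,d=ray(name,u,v); return o+d*(z-o[2])/d[2]
def proj(name,p):
    m,f,T=K(name); c=T[:3,:3].T@(np.asarray(p,float)-T[:3,3]); r=c[:2]/c[2]; r=r*(1+m["k1"]*(r@r)); return np.array([m["cx"],m["cy"]])+f*r
def tri(u1,u2):
    o1,d1=ray("top",*u1); o2,d2=ray("scene",*u2)
    A=np.stack([d1,-d2],1); s=np.linalg.lstsq(A,o2-o1,rcond=None)[0]; a=o1+s[0]*d1;b=o2+s[1]*d2; return (a+b)/2,np.linalg.norm(a-b)
E
python3 - <<'E'
from h import *
for c in("top","scene"):
    im=bot.camera(c); cv2.imwrite(f"pics/{c}0.png",im[:,:,::-1]); print(c,np.round(K(c)[2],3).tolist(),K(c)[1])
    for q in["dial_grip","console","dock","coupler","nipple","nipple_tip","handle","tin","jar","cup","spray"]:
        print(q,[(np.round(r["xyz"]).tolist(),round(r["conf"],2)) for r in bot.search_frame(c,q)][:2])
print(bot.observe())
E
```

```text
pics
top [[0.066, -0.976, 0.208, 397.506], [-0.998, -0.065, 0.012, 15.105], [0.001, -0.208, -0.978, 1094.818], [0.0, 0.0, 0.0, 1.0]] 525.7714206318307
dial_grip [([459.0, 84.0, 58.0], 0.61), ([545.0, -257.0, 130.0], 0.18)]
console [([461.0, 88.0, 41.0], 0.93), ([508.0, 303.0, 11.0], 0.26)]
dock [([509.0, 300.0, 10.0], 0.59), ([463.0, 88.0, 45.0], 0.43)]
coupler [([510.0, 304.0, 76.0], 0.81)]
nipple [([547.0, -254.0, 128.0], 0.82), ([544.0, -256.0, 135.0], 0.52)]
nipple_tip [([545.0, -250.0, 122.0], 0.81)]
handle [([512.0, 302.0, 78.0], 0.75), ([458.0, 84.0, 60.0], 0.4)]
tin [([462.0, 88.0, 57.0], 0.63), ([555.0, -247.0, 82.0], 0.6)]
jar [([691.0, 83.0, 58.0], 0.61)]
cup [([389.0, -94.0, 4.0], 0.92)]
spray [([795.0, -52.0, 116.0], 0.74)]
scene [[-0.697, 0.441, -0.566, 1114.543], [0.717, 0.428, -0.549, 554.604], [0.0, -0.789, -0.615, 678.867], [0.0, 0.0, 0.0, 1.0]] 456.12465995904324
dial_grip [([468.0, 92.0, 69.0], 0.77)]
console [([484.0, 108.0, 48.0], 0.94)]
dock [([541.0, 330.0, 11.0], 0.82)]
coupler [([526.0, 318.0, 81.0], 0.84)]
nipple [([556.0, -250.0, 120.0], 0.83)]
nipple_tip 
[... 300 characters left out ...]
629, -0.01160439,  1.60271202,  0.00600021,
        1.07140984, -0.05630703]), 'dq': array([ 5.62629605e-07,  4.04688899e-05,  6.96769677e-04, -1.28498013e-03,
        9.01692007e-04,  3.52217022e-04, -7.29164085e-04]), 'joint_efforts': array([-5.68992400e-04, -5.32237351e+01,  2.08593020e-02, -2.51628006e+01,
        1.15203322e-02,  1.16190105e-03,  6.49028948e-06]), 'tool_pos': array([ 233.07510511, -606.77270587,  231.29427939]), 'eef_rot': array([ 1.37776402e-05,  9.83235434e-01,  1.82340560e-01, -1.62637038e-05]), 'ft_force': array([ 0.01844201,  0.31343445, -0.18343571]), 'moment': array([-0.03672255,  0.02810887,  0.05719029]), 'finger_force': 0.0, 'gripper_width': 85.71134664309933}
```

View images.

View pics/top0.png

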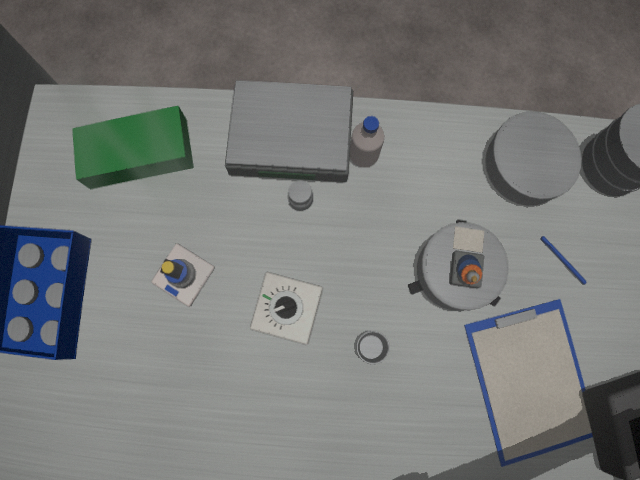

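View pics/scene0.png

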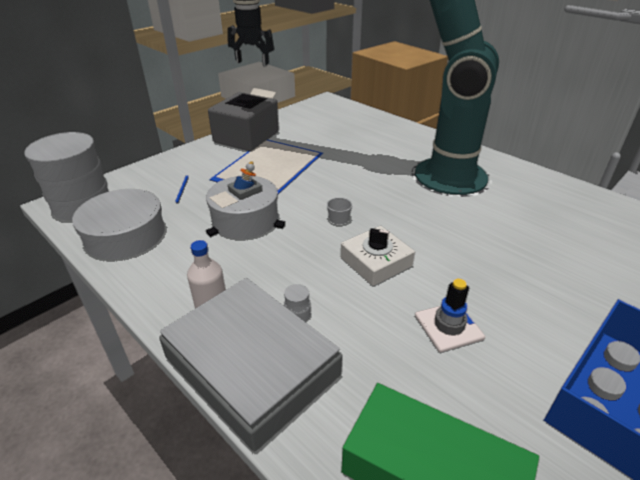

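Top: console centre ~(286,307) with the green mark at ~(268,297), dock ~(184,274), tin ~(465,265) with the orange collar at ~(470,272). Scene: nipple ~(250,168), dial ~(378,239), coupler ~(456,305). I'll enlarge these.

Run:
```python
from h import *
t=cv2.imread("pics/top0.png"); s=cv2.imread("pics/scene0.png")
def crop(im,x,y,w=100,h=75): return cv2.resize(im[y:y+h,x:x+w],(400,300),interpolation=cv2.INTER_CUBIC)
cv2.imwrite("pics/mos.png",np.vstack([np.hstack([crop(t,236,270),crop(t,134,237)]),np.hstack([crop(t,415,228),crop(s,200,150)])]))
# green mark & console outline
b=t[260:350,240:330].astype(int); g=(b[:,:,1]-np.maximum(b[:,:,0],b[:,:,2])>40); ys,xs=np.nonzero(g); print("green px",xs.mean()+240,ys.mean()+260,g.sum(), atz("top",xs.mean()+240,ys.mean()+260,45))
for q,z in(("console",45),("dock",12),("tin",81)):
    bot.camera("top")if 0 else None
    r=bot.outline_of("top",q)[0]; m=r["region"].astype(np.uint8); c=max(cv2.findContours(m,0,2)[0],key=cv2.contourArea)
    R=cv2.minAreaRect(c); pts=cv2.boxPoints(R); P=np.array([atz("top",*p,z) for p in pts]); print(q,r["conf"],P.round(1)[:,:2].tolist(),P.mean(0).round(1),np.linalg.norm(np.diff(P,axis=0),axis=1).round(1))
```

```text
green px 266.22222222222223 296.55555555555554 9 [477.4281943  128.12838649  45.        ]
console 0.65 [[410.4, 157.5], [530.1, 134.6], [505.3, 15.8], [386.8, 40.6]] [458.1  87.1  45. ] [121.9 121.4 121. ]
dock 0.58 [[493.2, 380.3], [582.4, 334.0], [533.1, 242.9], [445.8, 289.4]] [513.6 311.7  12. ] [100.5 103.6  98.9]
tin 0.63 [[503.5, -142.7], [670.2, -204.6], [611.8, -374.6], [446.9, -306.7]] [ 558.1 -257.1   81. ] [177.8 179.7 178.3]
```

View pics/mos.png

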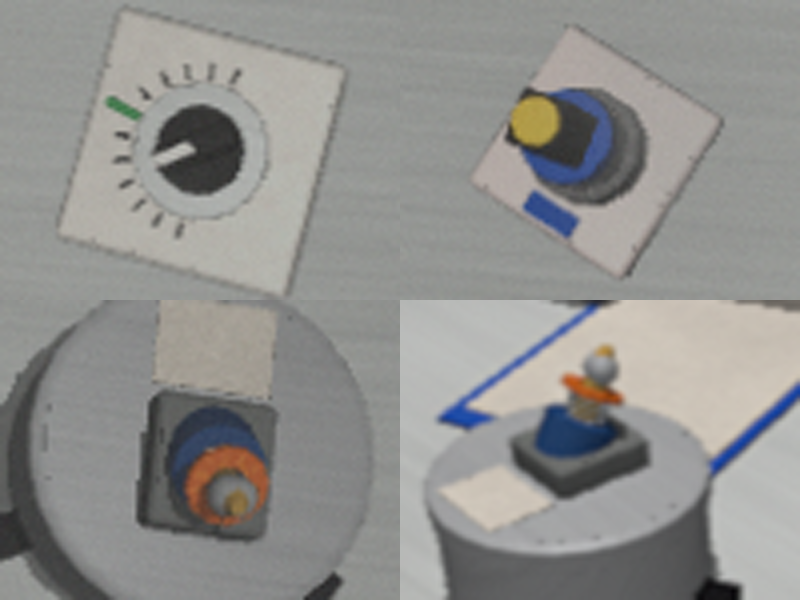

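The console's dial pointer sits near the 1.1 rad tick, pointing left (+y). The dock plate's coupler stands upright, and the nipple leans down-right in the top view, roughly towards −x. Next I'll refine the nipple and pointer numerically.

```bash
cat > fit.py <<'E'
from h import *
from scipy.optimize import least_squares
def orange(im):
    b=cv2.imread(im).astype(int); m=((b[:,:,2]-b[:,:,0]>60)&(b[:,:,2]-b[:,:,1]>30)).astype(np.uint8)
    n,l,s,c=cv2.connectedComponentsWithStats(m); k=1+np.argmax(s[1:,4]); ys,xs=np.nonzero(l==k); print(im,s[k]); return np.stack([xs,ys],1)
def hull_ext(P,n=16):
    a=np.arange(n)*2*np.pi/n; D=np.stack([np.cos(a),np.sin(a)]); return (P@D).max(0)
def model(p):
    x,y,z,yaw=p; t=np.radians(30); d=np.array([np.cos(yaw),np.sin(yaw),0]); ax=np.cos(t)*np.array([0,0,1])+np.sin(t)*d
    v=np.array([-d[1],d[0],0]); u=np.cross(v,ax); return np.array([x,y,z]),ax,u,v
def ring(p,h,r):
    f,ax,u,v=model(p); a=np.linspace(0,2*np.pi,40); return [f+ax*h+r*(u*np.cos(t)+v*np.sin(t)) for t in a]
E
python3 - <<'E'
from fit import *
O={c:orange(f"pics/{c}0.png") for c in("top","scene")}
E_={c:hull_ext(O[c].astype(float)) for c in O}
tip={"top":np.array([474.3,278.5]),"scene":np.array([251.2,162.8])}
def res(p,w=1):
    r=[]
    for c in O:
        P=np.array([proj(c,q) for h in(15,20) for q in ring(p,h,19)]); n=16
        r+=list((hull_ext(P)-0.3-E_[c]))
        f,ax,u,v=model(p); r+=list(2*w*(proj(c,f+46*ax)-tip[c]))
    return np.array(r+[(p[2]-112)/1.])
for w in(1,0):
    s=least_squares(lambda p:res(p,w),[570,-257,112,np.radians(170)],loss="soft_l1"); print(w,s.x.round(1),np.degrees(s.x[3]),s.cost); f,ax,_,_=model(s.x); print("tip",f+46*ax); print(res(s.x).round(1))
print("tri tip",tri(tip["top"],tip["scene"]))
# block corners yaw
B=[atz("top",u,v,95) for u,v in((453.75,250.5),(484.25,254.25),(482,288),(450,284.25))]; B=np.array(B); print(B.round(0).tolist()); print("block c",B.mean(0))
# pointer
t=cv2.imread("pics/top0.png"); c=proj("top",[458,87,89]); print("dial top px",c)
g=cv2.cvtColor(t,6); x0,y0=map(int,c); sub=g[y0-14:y0+14,x0-16:x0+12]; print(sub[4:24,2:26])
cap=[(np.array(bot.search_frame(k,"coupler")[0]["xyz"])) for k in()] 
b=t.astype(int); m=(b[:,:,2]-b[:,:,0]>80)&(b[:,:,1]-b[:,:,0]>60); ys,xs=np.nonzero(m&(np.arange(640)[None]<230)&(np.arange(640)[None]>150)); print("cap",xs.mean(),ys.mean(),atz("top",xs.mean(),ys.mean(),120))
E
```

```text
pics/top0.png [462 265  20  16 144]
pics/scene0.png [ 355   42   91   27 1238]Traceback (most recent call last):
  File "<stdin>", line 13, in <module>
    return func(*args, **kwargs)
    result = trf(vector_fun.fun, vector_fun.jac, x0, f0, J0, lb, ub, ftol, xtol,
                 gtol, max_nfev, x_scale, loss_function, tr_solver,
                 tr_options.copy(), verbose, callback=callback_wrapped)
    return trf_no_bounds(
        fun, jac, x0, f0, J0, ftol, xtol, gtol, max_nfev, x_scale,
        loss_function, tr_solver, tr_options, verbose, callback=callback)
    f_new = fun(x_new)
    self._update_fun()
    ~~~~~~~~~~~~~~~~^^
    self.f = self.fun_wrapped(xp_copy(self.x))
             ~~~~~~~~~~~~~~~~^^^^^^^^^^^^^^^^^
    return np.atleast_1d(self.fun(x))
                         ~~~~~~~~^^^
    return self.f(x, *self.args, **self.kwargs)
           ~~~~~~^^^^^^^^^^^^^^^^^^^^^^^^^^^^^^
  File "<stdin>", line 13, in <lambda>
  File "<stdin>", line 8, in res
  File "h.py", line 12, in proj
    m,f,T=K(name); c=T[:3,:3].T@(np.asarray(p,float)-T[:3,3]); r=c[:2]/c[2]; r=r*(1+m["k1"]*(r@r)); return np.array([m["cx"],m["cy"]])+f*r
          ~^^^^^^
  File "h.py", line 4, in K
    m=bot.camera_model(name); f=240/np.tan(np.radians(m["fov_y"]/2)); return m,f,np.array(m["cam_to_world"],float)
ValueError: time passes only in moves, steps and waits
```

```bash
sed -i 's/^def K(name):/import functools\n@functools.cache\ndef K(name):/' h.py
sed -i 's/    n,l,s,c=cv2/    k=np.zeros_like(m); (x0,y0,x1,y1)=(450,255,495,295) if "top" in im else (235,155,265,180); k[y0:y1,x0:x1]=1; m*=k\n    n,l,s,c=cv2/' fit.py
cat > run1.py <<'E'
from fit import *
O={c:orange(f"pics/{c}0.png") for c in("top","scene")}
E_={c:hull_ext(O[c].astype(float)) for c in O}
tip={"top":np.array([474.3,278.5]),"scene":np.array([251.2,162.8])}
def res(p,w=1):
    r=[]
    for c in O:
        P=np.array([proj(c,q) for h in(15,20) for q in ring(p,h,19)]); n=16
        r+=list((hull_ext(P)-0.3-E_[c]))
        f,ax,u,v=model(p); r+=list(2*w*(proj(c,f+46*ax)-tip[c]))
    return np.array(r+[(p[2]-112)/1.])
for w in(1,0):
    s=least_squares(lambda p:res(p,w),[570,-257,112,np.radians(170)],loss="soft_l1"); print(w,s.x.round(1),np.degrees(s.x[3]),s.cost); f,ax,_,_=model(s.x); print("tip",f+46*ax); print(res(s.x).round(1))
print("tri tip",tri(tip["top"],tip["scene"]))
B=np.array([atz("top",u,v,95) for u,v in((453.75,250.5),(484.25,254.25),(482,288),(450,284.25))]); print(B.round(0).tolist()); print("block c",B.mean(0))
t=cv2.imread("pics/top0.png"); c=proj("top",[458,87,89]); print("dial top px",c)
g=cv2.cvtColor(t,6); x0,y0=map(int,c); print(x0,y0); print(g[y0-9:y0+10,x0-14:x0+12])
b=t.astype(int); m=(b[:,:,2]-b[:,:,0]>80)&(b[:,:,1]-b[:,:,0]>60); X=np.arange(640)[None]; ys,xs=np.nonzero(m&(X<230)&(X>150)); print("cap",xs.mean(),ys.mean(),atz("top",xs.mean(),ys.mean(),120))
E
python3 run1.py
```

```text
pics/top0.png [462 265  20  16 144]
pics/scene0.png [240 168  16   8  59]
1 [ 548.4 -260.9  111.7    3.1] 174.79324108993666 10.364361155429432
tip [ 525.47865355 -258.77935271  151.52955267]
[ 0.5 -0.1 -0.1  0.9  2.4 -0.1 -1.1 -0.8  0.5  0.4  1.   1.1  1.8  0.9
  1.2  0.6  0.3  0.5  0.2  0.2  0.9  0.9  0.9 -0.1  0.2 -0.1 -0.2 -0.2
 -0.2 -0.3 -0.2  0.1  0.4  0.2  0.9 -3.2 -0.3]
0 [ 531.5 -264.5  112.1    6.8] 391.1685307876139 25.99241858162153
tip [ 551.20923207 -252.58643973  151.97053665]
[  0.5   0.2   0.3   1.    2.1  -0.4  -1.2  -0.6   0.5   0.4   0.7   0.4
   0.7  -0.2   0.6   0.5  -5.8 -27.8   0.5  -0.    0.5   1.6   3.8   4.6
   3.2   0.9  -0.4  -0.8  -0.7   0.6   3.1   5.4   4.1   1.8 -12.8   5.6
   0.1]
tri tip (array([ 526.56347902, -259.79388732,  147.17961966]), np.float64(0.1242465561809341))
[[586.0, -233.0, 95.0], [582.0, -294.0, 95.0], [516.0, -290.0, 95.0], [520.0, -227.0, 95.0]]
block c [ 551.06867458 -261.30778972   95.        ]
dial top px [284.51488131 306.30599584]
284 306
[[141 173 165 162 165 165 163 163 164 164 136  87  66  61  59  58  57  60
   64  72  95 
[... 1366 characters left out ...]
  89  55  55  50  54  50  50  49  51
   51  53  58  52  58  55  53  56]
 [161 166 168 170 165 132 105  91  56  58  53  52  50  49  52  52  55  56
   56  51  53  55  56  55  56  53]
 [146 167 166 166 155 106  62  57  54  54  50  52  54  56  59  58  54  57
   57  54  54  57  54  53  55  64]
 [162 167 166 166 167 157 110  57  56  55  55  52  57  52  57  58  59  59
   55  56  55  54  56  58  55 137]
 [167 161 169 166 167 168 145  91  64  60  59  59  55  59  56  57  57  56
   53  56  53  56  57  53  75 141]
 [169 160 167 167 168 168 169 149  95  66  60  56  57  58  55  58  57  57
   56  55  54  56  60  71 141 172]]
cap 167.17171717171718 266.85858585858585 [513.69052672 312.93632843 120.        ]
```

Nipple foot ≈ (548, −261, 112), with the lean azimuth at 174.8°; the block edges give the same angle. The console centre is (458, 87) and its yaw is −11.4°, and the green mark bears 64.8° as expected. Moving to the dial now.

Call:
{"method": "apply_moves", "body": {"steps": [[1,[0.0229,-0.0284,0],0],[1,[0.0229,-0.0284,0],0],[1,[0.0229,-0.0284,0],0],[1,[0.0229,-0.0284,0],0],[1,[0.0229,-0.0284,0],0],[1,[0.0229,-0.0284,0],0],[1,[0.0229,-0.0284,0],0],[1,[0.0229,-0.0284,0],0],[1,[0.0229,-0.0284,0],0],[1,[0.0229,-0.0284,0],0]]}}

```text
time: 2.18
tool_pos: [345.3, -257.9, 231.6]
eef_rot: [0.0, 0.983, 0.182, 0.0]
ft_force: [0.6, 0.0, -0.6]
gripper_width: 85.5
finger_force: 0.0
```

Call:
{"method": "apply_moves", "body": {"steps": [[1,[0.0229,-0.0284,0],0],[1,[0.0229,-0.0284,0],0],[1,[0.0229,-0.0284,0],0],[1,[0.0229,-0.0284,0],0],[1,[0.0229,-0.0284,0],0],[1,[0.0229,-0.0284,0],0],[1,[0.0229,-0.0284,0],0],[1,[0.0229,-0.0284,0],0],[1,[0.0229,-0.0284,0],0],[1,[0.0229,-0.0284,0],0]]}}

```text
time: 3.02
tool_pos: [457.3, 89.3, 231.6]
eef_rot: [0.0, 0.983, 0.182, 0.0]
ft_force: [1.3, -0.2, 0.3]
gripper_width: 85.6
finger_force: 0.0
```

Call:
{"method": "apply_moves", "body": {"steps": [[1,[0,0,0],-7.1],[1,[0,0,0],-7.1],[1,[0,0,0],-7.1],[1,[0,0,0],-7.1],[1,[0,0,0],-7.1],[1,[0,0,0],-7.1],[1,[0,0,0],-7.1],[1,[0,0,0],-7.1],[1,[0,0,0],-7.1],[1,[0,0,0],-7.1]]}}

```text
time: 3.85
tool_pos: [457.0, 87.6, 231.4]
eef_rot: [0.0, 0.692, 0.721, 0.0]
ft_force: [0.6, 0.1, -0.6]
gripper_width: 85.8
finger_force: 0.0
```

Call:
{"method": "apply_moves", "body": {"steps": [[1,[0,0,0],-7.1],[1,[0,0,0],-7.1],[1,[0,0,0],-7.1],[1,[0,0,0],0],[1,[0,0,0],0]]}}

```text
time: 4.27
tool_pos: [457.0, 87.5, 231.3]
eef_rot: [0.0, 0.551, 0.834, 0.0]
ft_force: [-0.8, -0.8, 0.2]
gripper_width: 85.4
finger_force: 0.0
```

```bash
cat >> h.py <<'E'
def st():
    from scipy.spatial.transform import Rotation as R
    o=bot.observe(); q=np.array(o["eef_rot"]); M=R.from_quat(q[[1,2,3,0]]).as_matrix()
    print("t",round(o["time"],2),"p",np.round(o["tool_pos"],1),"yawx",round(float(np.degrees(np.arctan2(M[1,0],M[0,0]))),2),"zdir",M[:,2].round(3),"F",np.round(o["ft_force"],1),"w",round(o["gripper_width"],1),"ff",round(float(o["finger_force"]),1),"j",np.round(o["joint_pos"],2)); return np.array(o["tool_pos"]),M
def to(x,y,z):
    p,M=st(); print("shift tool",(M.T@(np.array([x,y,z])-p)).round(1))
E
python3 -c "
from h import *
to(458.1,87.1,66)"
```

```text
t 4.27 p [457.   87.5 231.3] yawx 113.09 zdir [ 0.  0. -1.] F [-0.8 -0.8  0.2] w 85.4 ff 0.0 j [ 0.45  0.25 -0.8   2.    0.22  0.98 -0.06]
shift tool [ -0.8   0.8 165.3]
```

Call:
{"method": "apply_moves", "body": {"steps": [[0,[-0.0008,0.0008,0.033],0],[0,[0,0,0.033],0],[0,[0,0,0.033],0],[0,[0,0,0.033],0],[0,[0,0,0.033],0],[0,[0,0,0],0],[-1,[0,0,0],0],[-1,[0,0,0],0],[-1,[0,0,0],0],[-1,[0,0,0],0]], "force": 30}}

```text
time: 5.1
tool_pos: [460.8, 88.4, 68.4]
eef_rot: [0.002, 0.55, 0.835, 0.003]
ft_force: [4.9, 2.0, -9.4]
gripper_width: 13.5
finger_force: 33.4
```

Call:
{"method": "apply_moves", "body": {"steps": [[-1,[0,0,0],0],[-1,[0,0,0],0],[-1,[0,0,0],0]]}}

```text
time: 5.35
tool_pos: [460.9, 88.4, 68.4]
eef_rot: [0.002, 0.55, 0.835, 0.003]
ft_force: [5.1, 3.4, -8.9]
gripper_width: 13.3
finger_force: 33.3
```

```bash
python3 -c "
from h import *
to(458.1,87.1,66)"
```

```text
t 5.35 p [460.9  88.4  68.4] yawx 113.26 zdir [ 0.007  0.003 -1.   ] F [ 5.1  3.4 -8.9] w 13.3 ff 33.3 j [ 0.27  0.52 -0.63  2.12  0.51  0.64 -0.31]
shift tool [-0.1 -3.1  2.4]
```

Call:
{"method": "apply_moves", "body": {"steps": [[-1,[0,0.003,-0.002],0],[-1,[0,0,0],6.85],[-1,[0,0,0],6.85],[-1,[0,0,0],6.85],[-1,[0,0,0],6.85],[-1,[0,0,0],6.85],[-1,[0,0,0],6.85],[-1,[0,0,0],6.85],[-1,[0,0,0],0],[-1,[0,0,0],0]]}}

```text
time: 6.18
tool_pos: [461.0, 88.5, 68.5]
eef_rot: [0.0, 0.841, 0.54, 0.001]
ft_force: [5.1, 0.9, -21.1]
gripper_width: 13.1
finger_force: 31.8
```

```bash
python3 -c "
from h import *
to(458.1,87.1,66)
for c in('top','scene'):
  im=bot.camera(c)[:,:,::-1]; cv2.imwrite('pics/d1%s.png'%c,im)
s=cv2.imread('pics/d1scene.png')[200:290,330:430];t=cv2.imread('pics/d1top.png')[262:352,236:336]
cv2.imwrite('pics/d1.png',cv2.resize(np.hstack([t,s]),(800,360),interpolation=2))"
```

```text
t 6.18 p [461.   88.5  68.5] yawx 65.41 zdir [ 0.001  0.001 -1.   ] F [  5.1   0.9 -21.1] w 13.1 ff 31.8 j [ 0.1   0.47 -0.43  2.13  0.34  0.61 -0.99]
shift tool [-2.5 -2.1  2.5]
```

View pics/d1.png

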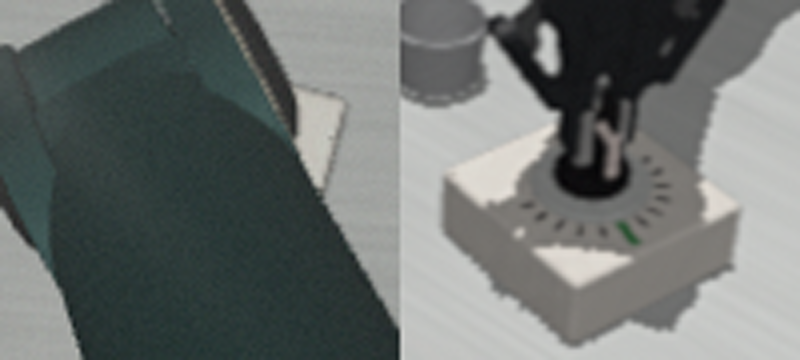

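The pointer stripe in the scene crop (~(610,150)) points toward the green mark at (628,232). I'll release, rise and check.

Call:
{"method": "apply_moves", "body": {"steps": [[0,[0,0,0],0],[0,[0,0,0],0],[0,[0,0,0],0],[0,[0,0,-0.02],0],[0,[0,0,-0.02],0],[0,[0,0,-0.03],0],[0,[0,0,-0.03],0],[0,[0,0,-0.03],0],[0,[0,0,-0.03],0],[0,[0,0,0],0]]}}

```text
time: 7.12
tool_pos: [464.1, 89.6, 234.8]
eef_rot: [0.003, 0.842, 0.54, 0.005]
ft_force: [0.1, 0.1, -0.3]
gripper_width: 42.9
finger_force: 0.0
```

```bash
python3 -c "
from h import *
to(513.7,312.7,66)"
```

```text
t 7.12 p [464.1  89.6 234.8] yawx 65.39 zdir [ 0.012  0.001 -1.   ] F [ 0.1  0.1 -0.3] w 42.9 ff 0.0 j [ 0.22  0.21 -0.54  2.    0.13  0.96 -0.81]
shift tool [222.6 -49.6 169.5]
```

Call:
{"method": "apply_moves", "body": {"steps": [[0.6,[0.0318,-0.0071,0],0],[0.6,[0.0318,-0.0071,0],0],[0.6,[0.0318,-0.0071,0],0],[0.6,[0.0318,-0.0071,0],0],[0.6,[0.0318,-0.0071,0],0],[0.6,[0.0318,-0.0071,0],0],[0.6,[0.0318,-0.0071,0],0],[0.6,[0,0,0],0],[0.6,[0,0,0],0]]}}

```text
time: 7.87
tool_pos: [507.6, 313.6, 228.4]
eef_rot: [-0.0, 0.841, 0.542, 0.0]
ft_force: [0.6, -0.4, -0.2]
gripper_width: 68.3
finger_force: 0.0
```

```bash
python3 -c "
from h import *
to(513.7,312.7,75)
bot.camera('top'); bot.camera('scene')
for c in('top','scene'):
  im=bot.camera(c)[:,:,::-1]; cv2.imwrite('pics/d2%s.png'%c,im)
s=cv2.imread('pics/d2scene.png')[200:290,330:430];t=cv2.imread('pics/d2top.png')[262:352,236:336]
cv2.imwrite('pics/d2.png',cv2.resize(np.hstack([t,s]),(800,360),interpolation=2))"
```

```text
t 7.87 p [507.6 313.6 228.4] yawx 65.58 zdir [-0.     0.001 -1.   ] F [ 0.6 -0.4 -0.2] w 68.3 ff 0.0 j [-0.17  0.45 -0.57  1.71  0.28  1.06 -1.26]
shift tool [  1.6   6.1 153.4]
```

View pics/d2.png

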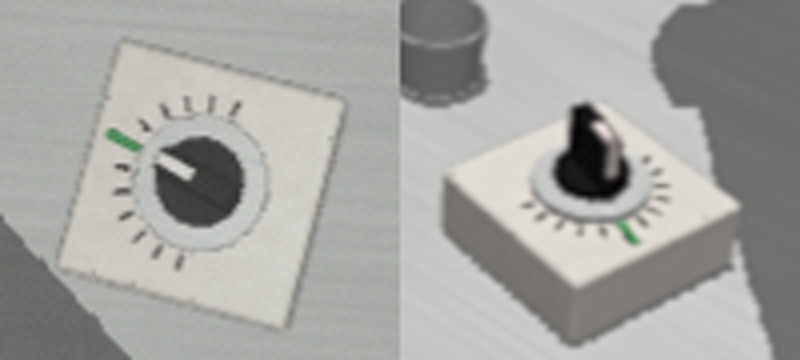

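The pointer is lined up with the green mark in both views: stripe end (160,155) in line with the mark (125,140) in the top crop. Going down onto the coupler handle.

Call:
{"method": "apply_moves", "body": {"steps": [[0.6,[0.0016,0.006,0.02],0],[0.6,[0,0,0.022],0],[0.6,[0,0,0.022],0],[0.6,[0,0,0.022],0],[0.6,[0,0,0.022],0],[0.6,[0,0,0.022],0],[0.6,[0,0,0.012],0],[0.6,[0,0,0.011],0],[0.6,[0,0,0],0],[0.6,[0,0,0],0]]}}

```text
time: 8.9
tool_pos: [514.8, 310.2, 75.6]
eef_rot: [0.0, 0.842, 0.54, 0.0]
ft_force: [0.8, 1.1, 0.6]
gripper_width: 67.9
finger_force: 0.0
```

```bash
python3 -c "
from h import *
to(513.7,312.7,75)"
```

```text
t 8.9 p [514.8 310.2  75.6] yawx 65.34 zdir [ 0. -0. -1.] F [0.8 1.1 0.6] w 67.9 ff 0.0 j [-0.24  0.64 -0.49  1.81  0.41  0.79 -1.36]
shift tool [ 1.8 -2.   0.6]
```

Call:
{"method": "apply_moves", "body": {"steps": [[0.6,[0.0018,-0.002,0],0],[0,[0,0,0],0],[-1,[0,0,0],0],[-1,[0,0,0],0],[-1,[0,0,0],0],[-1,[0,0,0],0],[-1,[0,0,0],0]], "force": 40}}

```text
time: 9.48
tool_pos: [513.8, 313.0, 76.1]
eef_rot: [0.0, 0.842, 0.54, 0.0]
ft_force: [-1.5, -2.1, 5.4]
gripper_width: 27.7
finger_force: 38.7
```

```bash
python3 -c "
from h import *
to(513.7,312.7,75)"
```

```text
t 9.48 p [513.8 313.   76.1] yawx 65.36 zdir [ 0.001  0.    -1.   ] F [-1.5 -2.1  5.4] w 27.7 ff 38.7 j [-0.24  0.64 -0.49  1.81  0.41  0.79 -1.36]
shift tool [-0.4  0.   1.1]
```

Call:
{"method": "apply_moves", "body": {"steps": [[-1,[0,0,-0.006],0],[-1,[0,0,-0.006],0],[-1,[0,0,0],0]]}}

```text
time: 9.73
tool_pos: [513.8, 313.1, 88.2]
eef_rot: [-0.0, 0.842, 0.54, 0.001]
ft_force: [0.9, -0.3, -1.7]
gripper_width: 28.2
finger_force: 39.7
```

Call:
{"method": "apply_moves", "body": {"steps": [[-1,[0,0,0],0],[-1,[-0.004,0,0],0],[-1,[-0.004,0,0],0],[-1,[-0.004,0,0],0],[-1,[-0.004,0,0],0],[-1,[0,0,0],0]], "force": 20}}

```text
time: 10.23
tool_pos: [506.9, 297.7, 87.5]
eef_rot: [0.0, 0.842, 0.54, 0.0]
ft_force: [2.7, 1.3, -0.4]
gripper_width: 27.8
finger_force: 19.8
```

```bash
python3 -c "
from h import *
st()"
```

```text
t 10.23 p [506.9 297.7  87.5] yawx 65.32 zdir [ 0.001 -0.    -1.   ] F [ 2.7  1.3 -0.4] w 27.8 ff 19.8 j [-0.21  0.61 -0.5   1.84  0.39  0.79 -1.34]
```

Call:
{"method": "apply_moves", "body": {"steps": [[-1,[-0.004,0,0],0],[-1,[-0.004,0,0],0],[-1,[-0.004,0,0],0],[-1,[-0.004,0,0],0],[-1,[-0.004,0,0],0],[-1,[-0.004,0,0],0],[-1,[0,0,0],0]]}}

```text
time: 10.82
tool_pos: [496.1, 275.5, 87.1]
eef_rot: [0.0, 0.842, 0.54, -0.001]
ft_force: [2.5, 0.7, -2.4]
gripper_width: 27.5
finger_force: 20.1
```

```bash
python3 -c "
from h import *
st()
im=bot.camera('scene')[:,:,::-1]; cv2.imwrite('pics/c1s.png',im)
im2=bot.camera('top')[:,:,::-1]
cv2.imwrite('pics/c1.png',cv2.resize(np.hstack([im[250:350,395:495],im2[220:320,134:234]]),(800,400),interpolation=2))"
```

```text
t 10.82 p [496.1 275.5  87.1] yawx 65.33 zdir [-0.001 -0.001 -1.   ] F [ 2.5  0.7 -2.4] w 27.5 ff 20.1 j [-0.18  0.58 -0.5   1.88  0.39  0.77 -1.32]
```

View pics/c1.png

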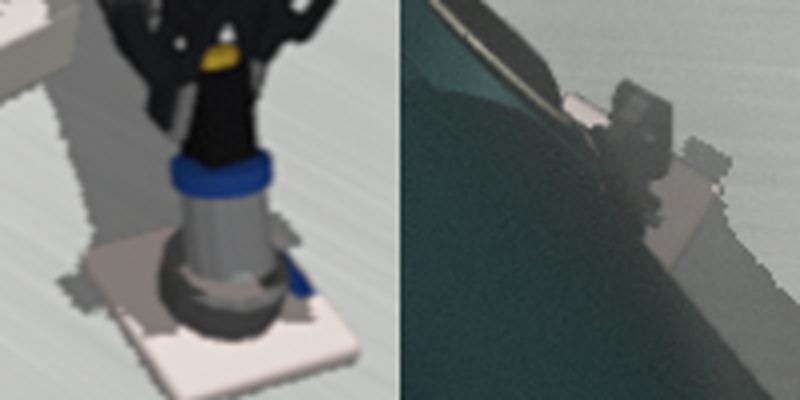

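The coupler is tilted in the cup, with the handle leaning away from the scene camera. The geometry gives about 30°. I'll grip hard, lift, and carry it to the tin.

Call:
{"method": "apply_moves", "body": {"steps": [[-1,[0,0,0],0],[-1,[0,0,0],0],[-1,[0,0,-0.015],0],[-1,[0,0,-0.028],0],[-1,[0,0,-0.028],0],[-1,[0,0,-0.028],0],[-1,[0,0,-0.028],0],[-1,[0,0,-0.016],0],[-1,[0,0,0],0]], "force": 120}}

```text
time: 11.67
tool_pos: [497.2, 277.7, 233.4]
eef_rot: [0.0, 0.841, 0.54, 0.002]
ft_force: [0.7, 0.8, -3.5]
gripper_width: 26.6
finger_force: 119.3
```

Call:
{"method": "apply_moves", "body": {"steps": [[-1,[-0.03,0.012,0],0],[-1,[-0.0351,0.0141,0],0],[-1,[-0.0351,0.0141,0],0],[-1,[-0.0351,0.0141,0],0],[-1,[-0.0351,0.0141,0],0],[-1,[-0.0351,0.0141,0],0],[-1,[-0.0351,0.0141,0],0],[-1,[-0.0351,0.0141,0],0],[-1,[-0.0351,0.0141,0],0],[-1,[-0.0351,0.0141,0],0]]}}

```text
time: 12.5
tool_pos: [476.5, -97.2, 228.4]
eef_rot: [-0.002, 0.842, 0.54, -0.002]
ft_force: [1.4, -0.4, -2.7]
gripper_width: 26.7
finger_force: 119.1
```

Call:
{"method": "apply_moves", "body": {"steps": [[-1,[-0.0351,0.0141,0],0],[-1,[0,0,0],7.05],[-1,[0,0,0],7.05],[-1,[0,0,0],7.05],[-1,[0,0,0],7.05],[-1,[0,0,0],7.05],[-1,[0,0,0],7.05],[-1,[0,0,0],7.05],[-1,[0,0,0],7.05],[-1,[0,0,0],7.05]]}}

```text
time: 13.33
tool_pos: [475.1, -132.9, 228.1]
eef_rot: [-0.001, 1.0, 0.014, -0.003]
ft_force: [-0.2, -0.3, -2.3]
gripper_width: 26.9
finger_force: 119.1
```

Call:
{"method": "apply_moves", "body": {"steps": [[-1,[0,0,0],7.05],[-1,[0,0,0],0],[-1,[0,0,0],0]]}}

```text
time: 13.58
tool_pos: [475.7, -133.0, 228.7]
eef_rot: [-0.0, 0.999, -0.043, -0.002]
ft_force: [-0.1, 1.4, -3.5]
gripper_width: 26.7
finger_force: 119.1
```

```bash
python3 -c "
from h import *
to(469.7,-253.7,229.8)
ims=[bot.camera(c)[:,:,::-1] for c in('scene','top')]
cv2.imwrite('pics/e_s.png',ims[0]); cv2.imwrite('pics/e_t.png',ims[1])
for G in([469.7,-253.7,249],): print(proj('scene',G),proj('top',G))
p,M=st(); G=p-19*M[:,2]; g=proj('scene',G).astype(int); t=proj('top',G).astype(int); print(g,t)
cv2.imwrite('pics/e.png',cv2.resize(np.hstack([ims[0][g[1]-60:g[1]+60,g[0]-60:g[0]+60],ims[1][t[1]-60:t[1]+60,t[0]-60:t[0]+60]]),(800,400),interpolation=2))"
```

```text
t 13.58 p [ 475.7 -133.   228.7] yawx -4.91 zdir [-0.004  0.001 -1.   ] F [-0.1  1.4 -3.5] w 26.7 ff 119.1 j [ 0.42  0.23 -0.25  1.96  0.07  0.96 -1.52]
shift tool [  4.3 120.8  -1.2]
[267.6808277  116.76230455] [487.93208627 305.52562375]
t 13.68 p [ 476.3 -133.2  229.3] yawx -4.96 zdir [-0.002  0.001 -1.   ] F [ 0.1  0.3 -4. ] w 26.6 ff 119.1 j [ 0.43  0.23 -0.25  1.96  0.07  0.96 -1.52]
[300 133] [414 297]
```

View pics/e.png

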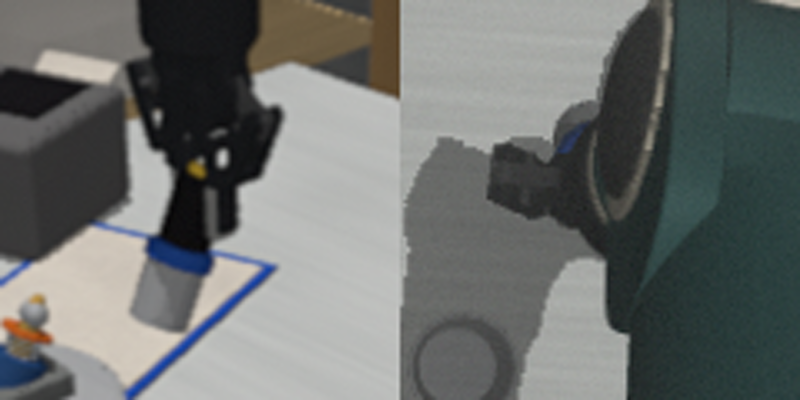

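Scene view: the coupler is tilted with its mouth to the lower left (~(160,322) in the crop), held firmly. Next I'll fit its tilt numerically.

```bash
cat > tilt.py <<'E'
from fit import *
import sys
def fit(scene_png,G,az,show=True):
    b=cv2.imread(scene_png).astype(int); g=proj("scene",G-45*np.array([0,0,1])).astype(int)
    m=((b[:,:,0]-b[:,:,2]>50)).astype(np.uint8)
    n,l,s,c=cv2.connectedComponentsWithStats(m)
    pr=proj("scene",G+26*np.array([np.sin(.52)*-np.cos(az),np.sin(.52)*-np.sin(az),-np.cos(.52)]))
    k=min(range(1,n),key=lambda i:np.hypot(*(c[i]-pr)) if s[i,4]>20 else 1e9); print("blue",s[k],pr)
    ys,xs=np.nonzero(l==k); B=hull_ext(np.stack([xs,ys],1).astype(float))
    a=np.linspace(0,2*np.pi,40)
    def rg(th,h,off,z,r):
        d=np.array([np.cos(az),np.sin(az),0]); ax=np.sin(th)*d+np.cos(th)*np.array([0,0,1]); v=np.array([-d[1],d[0],0]); u=np.cross(v,ax)
        C=G-h*ax+off[0]*np.array([d[0],d[1],0])+off[1]*v
        return np.array([proj("scene",C+z*ax+r*(u*np.cos(t)+v*np.sin(t))) for t in a])
    def res(p):
        th,h,ox,oy=p
        P=np.vstack([rg(th,h,(ox,oy),z,24) for z in(42,54)])
        r=hull_ext(P)-.3-B
        return np.r_[r,(h-83)/2,ox/2,oy/2]
    best=least_squares(res,[.52,83,0,0],loss="soft_l1"); print("flange only: th",np.degrees(best.x[0]),best.x[1:],best.cost)
    for th in np.radians((26,30,34)):
        M=rg(th,best.x[1],best.x[2:],0,20); print(round(np.degrees(th)),"mouth ext L,bottom,R",M.min(0).round(1),M.max(0).round(1),"centre",M.mean(0).round(1))
    return best
E
python3 - <<'E'
from tilt import *
p,M=st(); fit("pics/e_s.png",p-19*M[:,2],np.radians(175.1))
b=cv2.imread("pics/e_s.png"); print(b[158:176,276:302].sum(2)//3)
E
```

```text
t 13.68 p [ 476.3 -133.2  229.3] yawx -4.96 zdir [-0.002  0.001 -1.   ] F [ 0.1  0.3 -4. ] w 26.6 ff 119.1 j [ 0.43  0.23 -0.25  1.96  0.07  0.96 -1.52]
blue [277 144  46  49 289] [296.7366643  144.27904836]
flange only: th -1.496915373336639 [93.2576926  -3.76705763 -0.72594273] 216.35334829006518
26 mouth ext L,bottom,R [278.4 170. ] [295.3 176.8] centre [287.  173.4]
30 mouth ext L,bottom,R [276.4 169.4] [293.1 176.6] centre [284.9 173. ]
34 mouth ext L,bottom,R [274.5 168.6] [290.9 176.3] centre [282.9 172.5]
[[194 193 194 193 176 135 119 125 127 128 129 127 118 108 103 103 101 101
  102  99  93  90  86  89 126 173]
 [194 194 195 193 172 133 122 126 127 128 130 129 126 117 106 101 102 102
  101  98  92  90  86 100 145 185]
 [195 196 196 189 164 129 123 127 127 129 129 129 127 120 106 102 102 101
  100  95  92  89  89 118 166 192]
 [196 197 196 186 157 126 124 126 127 129 129 129 128 120 106 102 102 102
   99  94  91  87  89 126 176 193]
 [197 197 194 177 141 126 126 127 128 130 129 128 128 121 111 103 101 101
   98  93  89  86 100 148 188 196]
 [197 198 191 164 129 124 127 127 12
[... 681 characters left out ...]
08  96  92
   90  90 122 176 199 190 161 122]
 [196 196 197 198 198 194 185 170 153 141 129 117 111 107 104 102  93  89
   86  90 131 178 182 154 121  96]
 [198 197 197 198 198 199 199 196 192 186 169 147 132 119 106  97  89  84
   84 101 145 170 149 117  92  82]
 [198 198 198 197 197 197 200 202 203 202 199 193 185 166 145 132 122 116
  115 130 148 141 115  91  82  95]
 [199 200 200 198 198 197 201 201 202 201 203 204 204 199 194 192 190 184
  173 160 134 111  92  84  95 135]
 [199 199 199 199 198 198 199 199 200 200 201 202 203 203 204 205 205 197
  174 141 109  90  84  98 138 175]
 [198 198 199 199 200 199 199 199 198 198 199 200 201 202 202 203 198 175
  135 107  89  84  99 139 177 189]]
```

```bash
python3 - <<'E'
import re
s=open('tilt.py').read()
s=s.replace("def fit(scene_png,G,az,show=True):","def fit(scene_png,G,az,mouth,box):")
s=s.replace("    n,l,s,c=","    k=np.zeros_like(m); k[box[1]:box[3],box[0]:box[2]]=1; m*=k\n    n,l,s,c=")
s=s.replace("        return np.r_[r,","        Q=hull_ext(rg(th,h,(ox,oy),0,20),8)-.3; r=np.r_[r,[ (Q[i]-v)*1.5 for i,v in mouth]]\n        return np.r_[r,")
s=s.replace("flange only","fit"); open('tilt.py','w').write(s)
E
python3 - <<'E'
from tilt import *
p,M=st(); G=p-19*M[:,2]
# directions: idx2 = down (+v), idx4 = left (-u), idx3 = (-u+v)/sqrt2
r=fit("pics/e_s.png",G,np.radians(175.1),[(2,171.5),(4,-279.)],(280,143,304,166))
b=cv2.imread("pics/e_s.png").astype(int); print((b[140:170,280:308,0]-b[140:170,280:308,2]))
E
```

```text
t 13.68 p [ 476.3 -133.2  229.3] yawx -4.96 zdir [-0.002  0.001 -1.   ] F [ 0.1  0.3 -4. ] w 26.6 ff 119.1 j [ 0.43  0.23 -0.25  1.96  0.07  0.96 -1.52]
blue [284 144  20  11 111] [296.7366643  144.27904836]
fit: th 27.8764165844669 [83.9313372  -2.01096203  2.27163418] 9.703468520767245
26 mouth ext L,bottom,R [279.5 165.4] [296.3 172.2] centre [288.1 168.8]
30 mouth ext L,bottom,R [277.7 164.8] [294.3 172. ] centre [286.2 168.5]
34 mouth ext L,bottom,R [276. 164.] [292.4 171.8] centre [284.4 167.9]
[[ -3  -2  -2  -1  -1  -1   0   0   0  -1  -1   1   0   1   1   2  -1   1
    2   1   1   0  -2  -3  -1   2   3   2]
 [  6   2   0  -3  -3  -3  -2  -2   0  -1   0   0   0   0   0   2   0   0
    0   0   0  -1  -1  -2  -1   2   4   3]
 [ 56  38  25   9   2  -1  -1  -1  -1  -1  -1   0   0   2   0   0   0   2
    3   1   1  -1  -1  -1  -1   1   2   0]
 [ 63  66  65  53  38  23  16  11   4  -1   0  -1   2   1   0   0   1   1
    1   0   0  -1  -1  -2  -2  -2  -1  -1]
 [ -7   3  19  29  47  53  53  50  35  17   1  -4  -2  -1   0   0   0  -1
    3   0   1   0  -1  -1  -2  -1  -1  -1]
 [-25 -23
[... 2216 characters left out ...]
  0   2   1   2   3   2   2   1   2   2   2   2   1   1   0   1   3  -1
  -10 -18 -20 -21 -22 -23 -21  -8  34  94]
 [  1   2   2   2   2   2   1   1   0   2   1   2   1   2   1   2   2  -4
  -14 -20 -22 -22 -22 -22  -8  35  99 137]
 [  3   2   3   2   3   1   0   1   1   2   1   2   1   1   1   1   1  -8
  -16 -21 -22 -23 -23  -9  35  99 138 120]
 [ -1   2   2   3   2   1   1   0   2   1   1   1   1   2   2   3   0 -11
  -18 -23 -23 -24 -11  36 101 137 116  52]
 [ -8  -2   1   3   3   2   1   2   1   1   2   1   1   2   1   1  -4 -14
  -21 -24 -22  -5  38 104 137 113  50   7]
 [-17 -12  -6  -1   3   3   2   1   1   1   1   1   1   1   2  -1  -9 -19
  -25 -21   5  60 116 132  93  38   7  -2]]
```

Call:
{"method": "apply_moves", "body": {"steps": [[-1,[0.001,0.03,0],0],[-1,[0.001,0.03,0],0],[-1,[0.001,0.03,0],0],[-1,[0.001,0.03,0],0],[-1,[0,0,0],0],[-1,[0,0,0],0],[-1,[0,0,0],0]]}}

```text
time: 14.27
tool_pos: [470.0, -252.8, 229.8]
eef_rot: [-0.001, 0.999, -0.044, -0.0]
ft_force: [0.2, 0.5, -2.0]
gripper_width: 26.4
finger_force: 119.3
```

```bash
cat > look.py <<'E'
from h import *; import sys
from fit import model,ring
n=sys.argv[1]; p,M=st(); G=p-19*M[:,2]; im=bot.camera('scene')[:,:,::-1].copy(); cv2.imwrite(f'pics/{n}_s.png',im)
big=cv2.resize(im[95:195,195:315],(800,667)[:2] if 0 else (720,600),interpolation=2); S=6
def dr(c,pts,col): 
    P=((np.array([proj('scene',q) for q in pts])-[195,95]+.5)*S).astype(int); cv2.polylines(big,[P],False,col,1)
np0=(548.4,-260.9,111.7,np.radians(174.8))
f,ax,u,v=model(np0); dr(0,ring(np0,20,19),(0,255,0)); dr(0,[f+46*ax,f+110*ax],(0,255,0))
d=np.array([-M[0,0],-M[1,0],0]); th=np.radians(29); a=np.sin(th)*d+np.cos(th)*np.array([0,0,1]); C=G-83*a; w=np.array([-d[1],d[0],0]); uu=np.cross(w,a)
for z,r in((0,20),(42,24),(54,24)): dr(0,[C+z*a+r*(uu*np.cos(t)+w*np.sin(t)) for t in np.linspace(0,6.283,40)],(255,0,255))
dr(0,[C-60*a,G],(255,0,255)); cv2.imwrite(f'pics/{n}.png',big)
rel=C-f; print("mouth rel nipple: x",rel@u,"y",rel@v,"z",rel@ax)
E
python3 look.py g1
```

```text
t 14.27 p [ 470.  -252.8  229.8] yawx -5.07 zdir [-0.001  0.001 -1.   ] F [ 0.2  0.5 -2. ] w 26.4 ff 119.3 j [ 0.58  0.29 -0.18  1.88  0.06  0.98 -1.28]
mouth rel nipple: x 1.1863711153103793 y -1.0087444729051986 z 75.13724834097934
```

View pics/g1.png

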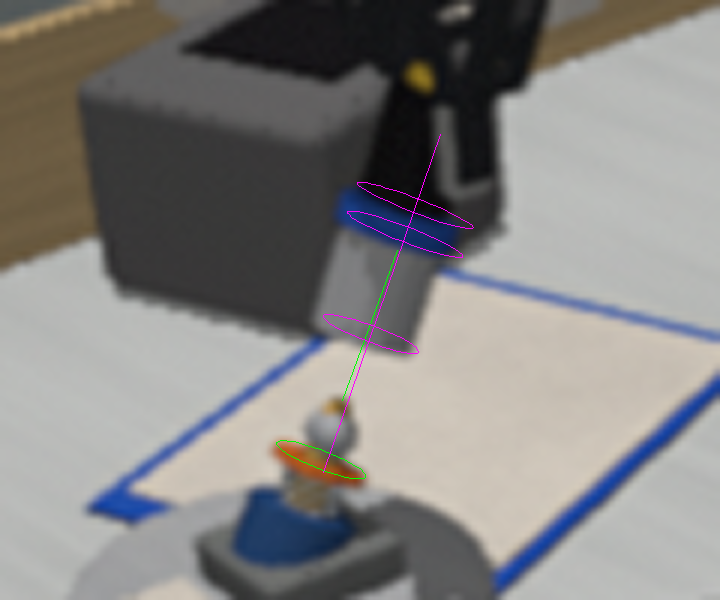

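The projected collar ring sits on the orange collar. The coupler's seen axis, about 9 display px left of my model, runs through the nipple tip (340,402) and collar centre (320,460). The axes coincide in this view, so I'll advance along the axis.

Call:
{"method": "apply_moves", "body": {"steps": [[-1,[0.0025,0,0.0043],0],[-1,[0.0025,0,0.0043],0],[-1,[0.0025,0,0.0043],0],[-1,[0.0025,0,0.0043],0],[-1,[0.0025,0,0.0043],0],[-1,[0.0025,0,0.0043],0],[-1,[0.0025,0,0.0043],0],[-1,[0.0015,0,0.0026],0],[-1,[0,0,0],0]]}}

```text
time: 15.07
tool_pos: [489.2, -254.9, 196.7]
eef_rot: [-0.0, 0.999, -0.045, -0.001]
ft_force: [0.1, 0.0, -2.6]
gripper_width: 26.8
finger_force: 119.3
```

```bash
python3 look.py g2
```

```text
t 15.07 p [ 489.2 -254.9  196.7] yawx -5.12 zdir [-0.001  0.001 -1.   ] F [ 0.1  0.  -2.6] w 26.8 ff 119.3 j [ 0.56  0.35 -0.17  1.87  0.07  0.93 -1.31]
mouth rel nipple: x 0.9893414359799166 y -0.6615867620807456 z 36.85259638917073
```

View pics/g2.png

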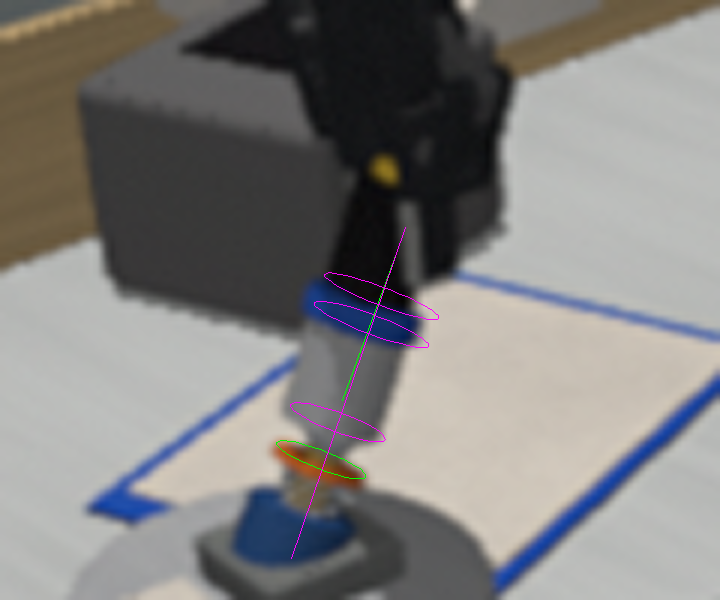

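The tip is inside the mouth (mouth centre ≈ (330,422), still on the nipple's line) with no contact force. Pressing on.

Call:
{"method": "apply_moves", "body": {"steps": [[-1,[0.0015,0,0.0026],0],[-1,[0.0015,0,0.0026],0],[-1,[0.0015,0,0.0026],0],[-1,[0,0,0],0]]}}

```text
time: 15.45
tool_pos: [492.3, -254.7, 189.3]
eef_rot: [-0.001, 0.999, -0.045, -0.002]
ft_force: [-3.2, 2.1, -2.4]
gripper_width: 26.8
finger_force: 119.6
```

Call:
{"method": "apply_moves", "body": {"steps": [[-1,[0.0015,0,0.0026],0],[-1,[0.0015,0,0.0026],0],[-1,[0,0,0],0]]}}

```text
time: 15.7
tool_pos: [495.4, -255.1, 183.4]
eef_rot: [-0.001, 0.999, -0.045, -0.002]
ft_force: [-2.4, 1.3, -7.5]
gripper_width: 26.6
finger_force: 119.0
```

```bash
python3 look.py g3
```

```text
t 15.7 p [ 495.4 -255.1  183.4] yawx -5.13 zdir [-0.003  0.001 -1.   ] F [-2.4  1.3 -7.5] w 26.6 ff 119.0 j [ 0.55  0.38 -0.17  1.87  0.08  0.91 -1.32]
mouth rel nipple: x 2.1914364597023823 y -0.9734307238242759 z 22.183766274350702
```

Call:
{"method": "apply_moves", "body": {"steps": [[-1,[0.0005,0,0.0032],0],[-1,[0.001,0,0.0028],0],[-1,[0,0,0],0]]}}

```text
time: 16.0
tool_pos: [497.8, -255.5, 178.8]
eef_rot: [-0.0, 0.999, -0.045, -0.001]
ft_force: [-6.1, 3.0, 2.7]
gripper_width: 26.4
finger_force: 120.0
```

```bash
python3 look.py g4
```

```text
t 16.0 p [ 497.8 -255.5  178.8] yawx -5.11 zdir [-0.001  0.001 -1.   ] F [-6.1  3.   2.7] w 26.4 ff 120.0 j [ 0.55  0.39 -0.17  1.87  0.08  0.9  -1.32]
mouth rel nipple: x 2.463135865624688 y -0.8726076428112822 z 16.99508796138804
```

Call:
{"method": "apply_moves", "body": {"steps": [[-1,[0.001,0,0.0029],0],[-1,[0.0012,0,0.0027],0],[-1,[0,0,0],0],[-1,[0,0,0],0]]}}

```text
time: 16.38
tool_pos: [500.2, -255.8, 174.3]
eef_rot: [-0.0, 0.999, -0.045, -0.0]
ft_force: [-7.9, 3.8, 6.6]
gripper_width: 26.6
finger_force: 121.0
```

```bash
python3 look.py g5
```

```text
t 16.38 p [ 500.2 -255.8  174.3] yawx -5.12 zdir [-0.  0. -1.] F [-7.9  3.8  6.6] w 26.6 ff 121.0 j [ 0.55  0.4  -0.17  1.86  0.08  0.89 -1.32]
mouth rel nipple: x 2.6297721938304752 y -0.7584228530897646 z 11.941841372774379
```

Call:
{"method": "apply_moves", "body": {"steps": [[-1,[0.0007,-0.001,0.002],0],[-1,[0,0,0],0],[-1,[0,0,0],0],[-1,[0,0,0],0]]}}

```text
time: 16.77
tool_pos: [500.4, -255.7, 173.7]
eef_rot: [0.001, 0.999, -0.045, -0.0]
ft_force: [-12.3, 3.3, 16.1]
gripper_width: 27.0
finger_force: 122.3
```

```bash
python3 look.py g6
python3 - <<'E'
from h import *
t=bot.camera('top')[:,:,::-1]
a=cv2.imread('pics/g6.png'); b=cv2.resize(t[262:352,236:336],(400,360),interpolation=2)
s=cv2.imread('pics/g6_s.png'); c=cv2.resize(s[120:200,200:300],(400,360),interpolation=2)
cv2.imwrite('pics/fin.png',np.hstack([c,b]))
E
```

```text
t 16.77 p [ 500.4 -255.7  173.7] yawx -5.16 zdir [-0.001 -0.001 -1.   ] F [-12.3   3.3  16.1] w 27.0 ff 122.3 j [ 0.55  0.4  -0.17  1.86  0.09  0.89 -1.32]
mouth rel nipple: x 2.7682409080191803 y -0.8772975245159751 z 11.295822215550892
```

View pics/fin.png

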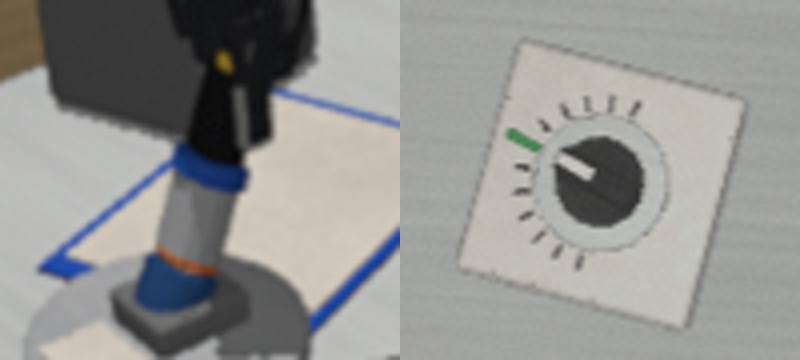

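The coupler sits squarely on the nipple, with the collar pressed against the boss at (185,262). The force jumped from 12 to about 22 N over the last 0.7 mm, which means the collar is at its stop. The dial is still on the mark, so I'm handing in.

```bash
python3 -c "
from h import *
print(bot.finish_job())"
```

```text
the job is handed in; nothing more can be done
None
```

I handed the job in at about 17 s with the dial on the green mark and the coupler held pressed on the nipple, its collar at its stop by the force jump; no verdict came back.

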